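# Hang the terracotta pot between its neighbours in the plant case

## Robot

A 7-joint arm with a two-finger parallel gripper is mounted at the origin on the work surface. World frame = base frame: x ahead of the robot, y to its left, z up, the work surface at z = 0. Lengths are in m, angles in degrees, forces in N, time in s.
With the tool pointing down it reaches from about 0.425 to 0.875 m from the base axis. Payload 4.7 kg.
Tool frame: the origin (TCP) lies where the fingers leave the gripper's body, on its centre line; the fingertips stand 70 mm ahead of it and the grasp point (between the pads) lies 51 mm ahead of it (env.tip_reach is the distance from the TCP to the fingertips, in m); z points along the fingers, x is the direction in which the jaws open and shut, and the axes are right-handed (so a half turn about z gives the same grasp; the last joint's range is limited). The gripper opens to 87 mm and grips with 3 to 60 N. Pads are 19 mm wide; open, the fingers measure 117 mm over their backs; the gripper's body (75 mm by 190 mm) begins 51 mm behind the grasp point.
Start: joints at [0.808, 18.392, -4.016, 83.108, 1.295, 78.541, -3.26], TCP at [0.65, -0, 0.292] pointing down, gripper open.
Joint ranges: [-163.93, 163.93], [-17.29, 119.83], [-79.2, 71.16], [3.27, 140.29], [-89.18, 269.18], [5.43, 117.66], [-154.24, 154.24]. Speed limits (degrees/s): [147.25, 147.25, 180, 180, 180, 180, 180].

## Interface

Orientations are given as [roll, pitch, yaw] about the fixed x, y, z axes, in that order (R = Rz(yaw) Ry(pitch) Rx(roll)).
In Python, from cell import env, optics, order gives the robot as it stands.
- The arm moves only by the shell command python3 -m creep 'ROWS' [FORCE]. ROWS is JSON, a list of rows, each a list of 7 numbers: the shift along the tool's x, y, z in cm, then the turn, a rotation vector about the tool's x, y, z in rad, then the opening, from 0 (shut) to 1 (fully open). A call has 1 to 20 rows; each row shifts and turns the pose as measured when the row begins, along the tool's axes as they then stand; what a row does not reach is not made up. A row lasts 1/10 s, in which the tool goes at most 50 mm and 8.59 degrees, less where a joint would pass 70% of its speed; a pose out of reach is approached as far as the arm can. A call with a gripper value outside its range is refused whole. The fingers move at their own pace and stop on an object; FORCE is the grip in N (left out, the last holds). Time passes only in rows, so rows that do not move let the fingers close. It gives the time, the measured TCP pose, the force and the opening at its end, in the units of the state.
- env.get_obs(): the state, without advancing time (a new reading comes with each control period).
- optics.read_camera(name): name is "scene" or "side" or "wrist"; returns a dict with "frame" (480x640x3 uint8, blue, green, red), "z_map" (480x640 float32, m along the optical axis (not along the pixel's ray), 0 where there is no reading), "fx", "fy", "cx", "cy" (pixels), "R" (3x3) and "t" (3): a world point X has camera coordinates R X + t; the wrist camera has in their place "hand_eye" (4x4, takes a point from camera to tool coordinates, whose origin is the TCP and whose axes are the tool frame's). Camera axes: x right, y down, z forward; pixel columns grow to the right and rows downward; lengths in m; the calibration is good to about 2 mm. The wrist camera is an equidistant fisheye: a pixel r from the principal point sees the ray r / f radians off the axis. A picture is of the moment at which its call begins: read the wrist's pose just before it.
- order.sign_off(): hands the job in, once; it reports no verdict.
The state is a dict: "time_s": time; "qpos": joint angles; "joint_velocities": joint speeds; "effort": joint torques, N m; "tool_pos": TCP position; "tool_rot": TCP orientation; "force": force on the tool from outside, world axes, zero at the start; "wrist_torque": the same for the moment, N m; "grip_width": finger opening in m.
Only numpy, scipy, OpenCV 4.12 (cv2) and the standard library are available. Lean on these libraries where they do the work, as an engineer would, in place of code of your own. Each camera call takes 0.05 s, during which the arm holds its last target. There are 200 camera calls.

## Task

Push the blue-gripped glass lid of the plant case all the way open over the other lid. Then lift the terracotta pot by its wooden tab, lower it through the narrow gap between the white and the blue hanging pots and hang its hook on the brass pull-out bar between them, without ramming anything: only feel shows exactly how far the bar is drawn out. Leave it hanging freely and still, the two neighbours hanging as they were and everything else on the windowsill where it was.

Things in the scene. Friction and masses are not known exactly. Their poses are not given: they have to be found in the camera images.
- case: Glass plant case fixed on the sill, 200 (x) by 450 (y) by 200 mm high, walls 5 mm, floor 8 mm, closed on top only by two sliding lids. Origin: centre of its underside; x points to its back wall, z up. In its -y half two steel bars at x -15, y -178 and -42 mm carry one hanging pot each, with an empty brass bar between them. All three bars are round, 8 mm, along y, axis 135 mm above the underside
- bar_mean (a point): Mean place of the brass bar's axis: case x 0, y -110, z 135 mm. The bar really stands anywhere from 20 mm nearer to -x to 20 mm nearer to +x, different each time and NOT reported; y and z are exact. Axes as the case's. The bar is 54 mm long between two 6 mm side arms that run back (+x) to the wall; take it as rigid (80 N to shift). The hook goes over it from the front (-x)
- lid (a joint): How far the upper lid is slid open, m: 0 shut over the -y half with the hanging pots, 0.205 at its stop; starts 0 to 0.03. It moves to the case's +y above the other lid against 2.5 N of friction. Clear sheet 190 by 226 mm, 4 mm thick, upper face 211 mm above the case's underside
- lid_grip (a point): Centre of the blue upright grip block on the upper lid: 60 (x) by 14 (y) by 28 mm high, from 211 to 239 mm above the case's underside, near the lid's outer (-y) end: 205 mm to -y of the case's middle when the lid is shut, moving with it. Push it to +y. Axes as the case's
- pot: Terracotta pot with a steel strap hanger, 150 mm tall, about 0.25 kg, standing upright on the sill. Origin: on its underside under the hook's middle; x, y, z axes as for pot_mid
- pot_mid (a point): Point half-way up the terracotta pot, 75 mm above its underside, under the middle of its hook and tab. Cup: 60 mm across the rim, 60 mm high, its axis 3 mm to +x. A strap 24 mm wide (y), 3 mm thick, climbs from the cup's -x side to the hook. Hung on a bar, the pot's underside is 36.7 mm above the case's underside
- pot_hook (a point): Top of the notch of the terracotta pot's hook, 102.7 mm above its underside. The notch opens downward and runs along y: front leg's inner face at x -9 mm, rear leg (tip) from x +9 to +12 mm, 24 mm wide, ending 84 mm above the underside; roof a shallow inverted V (25 degrees). Axes as pot_mid
- pot_tab (a point): Centre of the terracotta pot's wooden grip tab, 128 mm above its underside, straight above the hook: 12 (x) by 36 (y) by 44 mm high, from 106 to 150 mm. Axes as pot_mid
- white_pot_mid (a point): Half-way up (75 mm above its underside) the white ceramic pot on a strap hanger, same shape and size as the terracotta one, hanging loosely on one outer bar; it and the blue one may be swapped. Axes as the case's
- white_pot: The white hanging pot; origin on its underside under its hook
- blue_pot_mid (a point): Half-way up (75 mm above its underside) the blue ceramic pot on a strap hanger, same shape and size as the terracotta one, hanging loosely on the other outer bar. The gap between the two neighbours' rims is 76 mm. Axes as the case's
- blue_pot: The blue hanging pot; origin on its underside under its hook
- remote: White plastic blinds remote, 150 by 42 by 18 mm, lying on the sill; origin centre of its underside. Leave alone
- jar: Glass clamp-lid jar, 92 mm across, 130 mm high; origin centre of its underside. Leave alone
- tablet_stand: Aluminium tablet stand, 110 by 120 mm, 130 mm high; origin centre of its underside. Leave alone
- cup: Terracotta-coloured ceramic mug without a hanger, 80 mm across, 85 mm high; origin centre of its underside. Leave alone
- books: Two stacked books, 190 by 130 by 40 mm; origin centre of the underside. Leave alone

How it is judged:
By the outcome, as a careful person would: the job done as asked, in the order asked, and still so for the second after the job is handed in, with the robot touching nothing.
It also fails if it takes over 67 s, if anything falls off the work surface, if the arm or the gripper's body presses on something with over 40 N, if the wrist force passes 120 N, or if a joint passes its speed limit or range.

## Working session

There is one attempt and no reset: what is moved stays moved. The work goes in short steps, Python scripts to look and compute and a shell command to move; the robot and the scene stay as the last step left them, time stands still between calls to the robot, and variables do not carry over. Pictures are saved under pics/ and viewed, on a budget of 10 in all, crops included, one or two more only if the job needs it, and the job is handed in when it is done.

```bash
mkdir -p pics; ls; python3 - <<'E'
from cell import env, optics, order
import cv2, numpy as np
o=env.get_obs(); print(o)
ims=[]
for n in("scene","side","wrist"):
    c=optics.read_camera(n); cv2.imwrite(f"pics/{n}0.png",c["frame"]); np.savez(f"{n}0.npz",**{k:v for k,v in c.items()})
    print(n,[c[k] for k in c if k in("fx","fy","cx","cy","R","t","hand_eye")])
E
```

```text
pics
{'time_s': 0.0, 'qpos': array([ 0.80774311, 18.4396726 , -4.01426801, 83.17605771,  1.29455904,
       78.54148141, -3.25954215]), 'joint_velocities': array([ 0.01961657,  0.05917964, -0.01531363,  0.09469748, -0.06094487,
       -0.05568917,  0.01109074]), 'effort': array([-2.58547143e-04, -4.91284704e+01, -4.03903294e-01, -3.12526345e+01,
       -6.40594075e-02,  4.37659642e-02,  1.61017233e-04]), 'tool_pos': array([ 6.49567537e-01, -5.41627633e-05,  2.91144147e-01]), 'tool_rot': array([1.79994178e+02, 1.11995362e-01, 1.19730658e-03]), 'force': array([ 0.3043221 , -0.10067858,  0.71775253]), 'wrist_torque': array([-0.05863468,  0.00629788, -0.07350372]), 'grip_width': 0.08724392109194519}
scene [490.48079223913624, 490.48079223913624, 316.46408188438716, 233.23831014935413, array([[ 0.91839215, -0.39562928,  0.00577345],
       [-0.26322704, -0.62180486, -0.73761117],
       [ 0.29541053,  0.67589658, -0.67520103]]), array([-0.51051155,  0.29323024,  1.2438679 ])]
side [602.370076960996, 602.370076960996, 320.77390702484485, 235.5345809771311, array([[-0.99796419, -0.06357798, -0.00503225],
       [-0.04495296,  0.75719109, -0.65164476],
       [ 0.04524063, -0.65009192, -0.7585076 ]]), array([0.57961327, 0.0857144 , 1.67696645])]
wrist [371.64829954431775, 371.64829954431775, 317.8738447777082, 241.18470228469835, array([[ 9.99999678e-01, -7.17184699e-04,  3.59418649e-04,
         6.74364663e-05],
       [ 6.03790176e-04,  9.67881609e-01,  2.51405703e-01,
        -6.75517625e-02],
       [-5.28179023e-04, -2.51405405e-01,  9.67881730e-01,
        -9.11389397e-02],
       [ 0.00000000e+00,  0.00000000e+00,  0.00000000e+00,
         1.00000000e+00]])]
```

View pics/scene0.png

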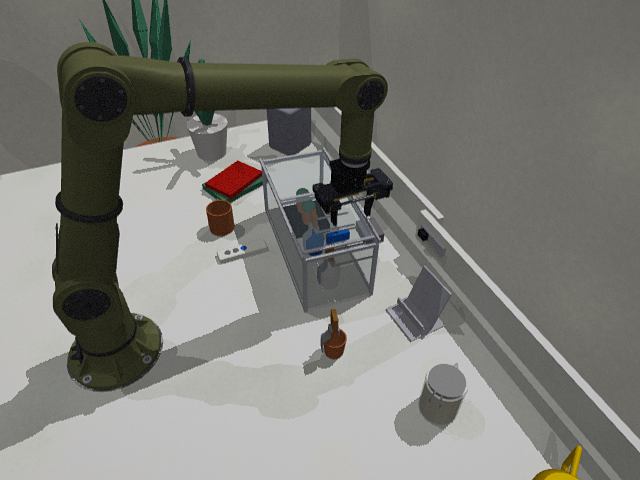

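View pics/side0.png

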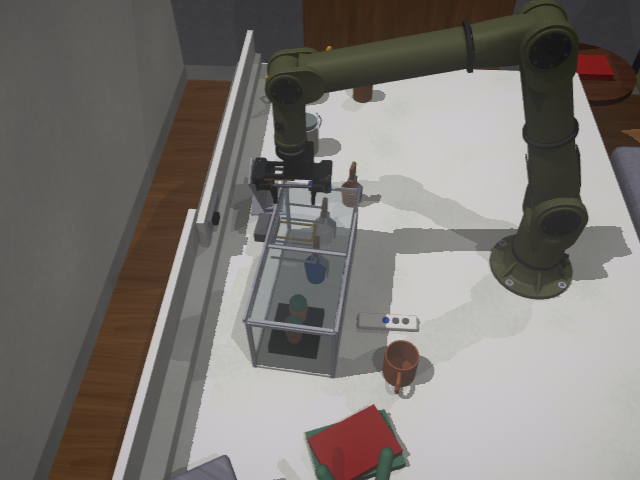

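The scene view shows the terracotta pot at about (335,340), blue grip at (337,236), case spanning (262,155)–(378,305); the side view shows case top corners near (248,322), (340,330), (283,185), (362,190), with the pot at (350,185).

```bash
cat > h.py <<'E'
import numpy as np, cv2
from scipy.spatial.transform import Rotation as Ro
def load(n): return dict(np.load(n))
def ray(c,u,v):
    d=np.array([(u-c["cx"])/c["fx"],(v-c["cy"])/c["fy"],1.])
    return -c["R"].T@c["t"], c["R"].T@d
def onz(c,u,v,z):
    o,d=ray(c,u,v); return o+d*(z-o[2])/d[2]
def tri(c1,p1,c2,p2):
    o1,d1=ray(c1,*p1); o2,d2=ray(c2,*p2)
    s=np.linalg.lstsq(np.c_[d1,-d2],o2-o1,rcond=None)[0]
    a=o1+s[0]*d1;b=o2+s[1]*d2; return (a+b)/2, np.linalg.norm(a-b)
def proj(c,X):
    p=c["R"]@np.array(X)+c["t"]; return np.array([c["cx"]+c["fx"]*p[0]/p[2],c["cy"]+c["fy"]*p[1]/p[2]])
def wproj(c,o,X):
    R=Ro.from_euler('xyz',o["tool_rot"],degrees=True).as_matrix(); p=R.T@(np.array(X)-o["tool_pos"])
    H=c["hand_eye"]; q=H[:3,:3].T@(p-H[:3,3]); r=np.hypot(q[0],q[1]); th=np.arctan2(r,q[2])
    return np.array([c["cx"]+c["fx"]*th*q[0]/r, c["cy"]+c["fy"]*th*q[1]/r])
def wray(c,o,u,v):
    a=np.array([u-c["cx"],v-c["cy"]])/c["fx"]; th=np.hypot(*a); d=np.r_[a/th*np.sin(th),np.cos(th)]
    H=c["hand_eye"]; R=Ro.from_euler('xyz',o["tool_rot"],degrees=True).as_matrix()
    return R@H[:3,3]+o["tool_pos"], R@H[:3,:3]@d
def wonz(c,o,u,v,z):
    a,d=wray(c,o,u,v); return a+d*(z-a[2])/d[2]
E
python3 - <<'E'
from h import *
s=load("scene0.npz"); d=load("side0.npz")
a=cv2.resize(s["frame"][140:370,245:395],None,fx=2.6,fy=2.6,interpolation=cv2.INTER_CUBIC)
b=cv2.resize(d["frame"][145:385,235:375],None,fx=2.5,fy=2.5,interpolation=cv2.INTER_CUBIC)
o=np.zeros((600,760,3),np.uint8); o[:598,:390]=a; o[:600,400:750]=b
cv2.imwrite("pics/crop1.png",o)
E
```

```text
(no output)
```

View pics/crop1.png

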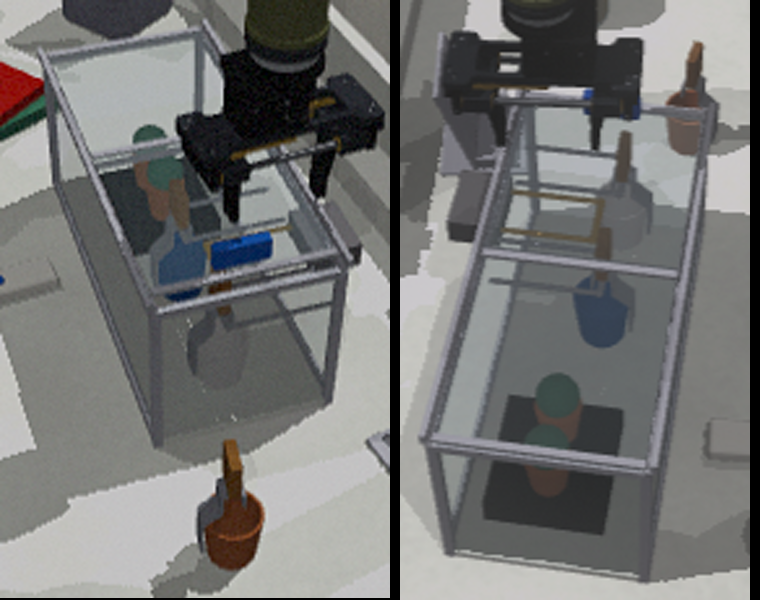

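View pics/wrist0.png

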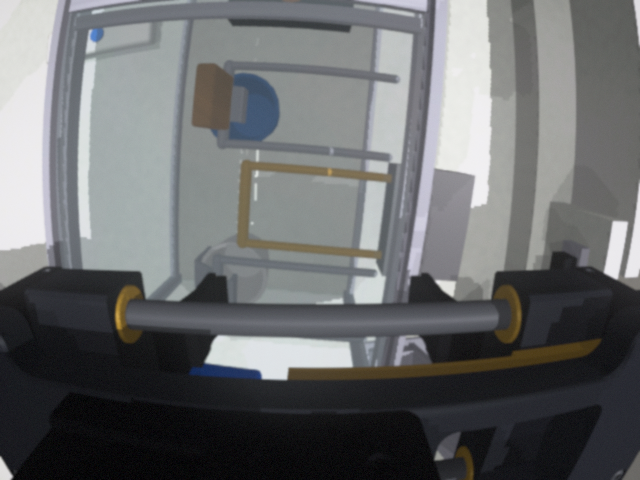

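The crop shows white pot at the case's near (-y) end, blue pot past it, brass frame between. The wrist view shows the brass front bar at column ~243, rows 162–243, and the blue pot's tab at (210,97).

```bash
python3 - <<'E'
from h import *
s=load("scene0.npz"); d=load("side0.npz"); w=load("wrist0.npz")
S=lambda u,v:(245+u/2.6,140+v/2.6); D=lambda u,v:(235+(u-400)/2.5,145+v/2.5)
for n,a,b in (("+y-x",(43,50),(652,467)),("-y-x",(155,303),(712,105))):
    print(n,tri(s,S(*a),d,D(*b)))
for n,a in (("+y-x",(43,50)),("+y+x",(205,30)),("-y-x",(155,303)),("-y+x",(345,262))): print("s",n,onz(s,*S(*a),.2))
for n,a in (("+y+x",(427,440)),("+y-x",(652,467)),("-y-x",(712,105))): print("d",n,onz(d,*D(*a),.2))
print("bottom",onz(s,*S(157,445),0),onz(s,*S(330,400),0),onz(d,*D(450,552),0),onz(d,*D(648,580),0))
# grip and pot tab by depth + colour
def pts(c,m):
    v,u=np.nonzero(m&(c["z_map"]>0)); z=c["z_map"][v,u]
    p=np.c_[(u-c["cx"])/c["fx"]*z,(v-c["cy"])/c["fy"]*z,z]
    return (p-c["t"])@c["R"]
h=cv2.cvtColor(s["frame"],cv2.COLOR_BGR2HSV)
print("depth pot region")
m=np.zeros((480,640),bool); m[305:360,318:350]=True
P=pts(s,m&(h[...,1]>110)); P=P[(P[:,2]>.005)]
tab=P[P[:,2]>.108]; print("tab",len(tab),tab.min(0),tab.max(0),tab.mean(0),np.percentile(tab,[5,50,95],0)); 
cupp=P[(P[:,2]<.066)]; print("cup",len(cupp),np.percentile(cupp,[2,50,98],0))
t=tab[:,:2]-tab[:,:2].mean(0); print(np.linalg.eigh(t.T@t/len(t)))
P=pts(s,m); st=P[(P[:,2]>.07)&(P[:,2]<.1)]; print("strap",len(st),np.percentile(st,[5,50,95],0))
m[:]=False; m[222:250,318:356]=True
P=pts(s,m&(h[...,1]>150)&(h[...,0]>100)); P=P[P[:,2]>.205]; print("grip",len(P),np.percentile(P,[2,50,98],0))
h=cv2.cvtColor(d["frame"],cv2.COLOR_BGR2HSV); m[:]=False; m[160:215,338:365]=True
P=pts(d,m&(h[...,1]>70)); 
tab=P[P[:,2]>.105]; print("side tab",len(tab),np.percentile(tab,[3,50,97],0)); t=tab[:,:2]-tab[:,:2].mean(0); print(np.linalg.eigh(t.T@t/len(t)))
# wrist
o=dict(tool_pos=np.array([.649568,-5.4e-5,.291144]),tool_rot=np.array([179.9942,.112,.0012]))
for n,uv in (("bar+y",(243,162)),("bar-y",(241,244)),("bar mid",(242,203))): print(n,wonz(w,o,*uv,.137))
for n,uv in (("bluebar a",(228,64)),("bluebar b",(221,142))): print(n,wonz(w,o,*uv,.135))
print("back arms blue",wonz(w,o,398,78,.135),wonz(w,o,390,157,.135))
E
```

```text
+y-x (array([0.52648775, 0.36957545, 0.20609312]), np.float64(0.0059664562602503544))
-y-x (array([ 0.48578691, -0.07537973,  0.20909062]), np.float64(0.009252686999327065))
s +y-x [0.53205902 0.37836169 0.2       ]
s +y+x [0.72784588 0.34294155 0.2       ]
s -y-x [ 0.49388596 -0.06713671  0.2       ]
s -y+x [ 0.68719248 -0.08750906  0.2       ]
d +y+x [0.72327236 0.35103396 0.2       ]
d +y-x [0.52367033 0.36662605 0.2       ]
d -y-x [ 0.48113623 -0.08286681  0.2       ]
bottom [ 0.4897633 -0.0771657  0.       ] [ 0.68583704 -0.09362861  0.        ] [0.72033084 0.35238835 0.        ] [0.52457846 0.37068476 0.        ]
depth pot region
tab 135 [ 0.49388314 -0.24276219  0.10809631] [ 0.51220826 -0.204854    0.15265604] [ 0.5007441  -0.22940406  0.13735437] [[ 0.49496872 -0.24116007  0.11141036]
 [ 0.50038452 -0.23230661  0.14461025]
 [ 0.50824079 -0.20984328  0.15154838]]
cup 424 [[ 0.48001457 -0.25208056  0.00676421]
 [ 0.50931697 -0.23159033  0.03364003]
 [ 0.53291088 -0.1998014   0.06005934]]
EighResult(eigenvalues=array([1.24161341e-05, 1.24507129e-04]), eigenvectors=array([[-0.98
[... 191 characters left out ...]
234 [[ 0.55793233 -0.06559577  0.21449988]
 [ 0.58463423 -0.06015832  0.23116471]
 [ 0.61309871 -0.04824793  0.2403358 ]]
side tab 35 [[ 0.49581401 -0.23239675  0.1465813 ]
 [ 0.5015596  -0.21564564  0.15088001]
 [ 0.50948186 -0.04187382  0.21370836]]
EighResult(eigenvalues=array([1.38872935e-05, 4.43643400e-03]), eigenvectors=array([[-0.99972493,  0.02345362],
       [ 0.02345362,  0.99972493]]))
bar+y [0.59970683 0.05814263 0.137     ]
bar-y [0.59612006 0.00176478 0.137     ]
bar mid [0.59816093 0.03044569 0.137     ]
bluebar a [0.58929948 0.12587587 0.135     ]
bluebar b [0.58430899 0.07218722 0.135     ]
back arms blue [0.70279184 0.11540448 0.135     ] [0.69762674 0.06133217 0.135     ]
```

```bash
python3 -m creep '[[0,0,-3,0,0,0,0],[0,0,-3,0,0,0,0],[-2,3,0,0,0,0,0],[-3,4,0,0,0,0,0],[-1.8,3,0,0,0,0,0],[0,0,0,0,0,0.082,0],[0,0,0,0,0,0,0],[0,0,0,0,0,0,0]]' 20
```

```text
time_s: 0.95
tool_pos: [0.5784, -0.1028, 0.3499]
tool_rot: [180.0, 0.5, -4.6]
force: [-0.0, -0.1, -0.0]
grip_width: 0.0308
```

```bash
python3 -m creep '[[0.3,0,2,0,0,0,0],[0,0,2,0,0,0,0],[0,0,1.8,0,0,0,0],[0,0,0.2,0,0,0,0],[0,-1,0,0,0,0,0],[0,-0.5,0,0,0,0,0],[0,-0.5,0,0,0,0,0],[0,-0.5,0,0,0,0,0],[0,-0.5,0,0,0,0,0]]'
python3 -c "
from cell import env;o=env.get_obs();print(o['tool_pos'],o['tool_rot'],o['force'])"
```

```text
time_s: 1.85
tool_pos: [0.5866, -0.0658, 0.2902]
tool_rot: [180.0, 0.3, -3.6]
force: [0.9, -2.1, -2.1]
grip_width: 0.0004
[ 0.5865779  -0.06576495  0.29021148] [179.96103115   0.26464     -3.62172803] [ 0.85900351 -2.07736662 -2.13947042]
```

```bash
python3 -m creep '[[0,-1.5,0,0,0,0.01,0],[0,-1.5,0,0,0,0.005,0],[0,-1.5,0,0,0,0,0],[0,-1.5,0,0,0,0,0],[0,-1.5,0,0,0,0,0],[0,-1.5,0,0,0,0,0],[0,-1.5,0,0,0,0,0],[0,-1.5,0,0,0,0,0],[0,-1.5,0,0,0,0,0],[0,-1.5,0,0,0,0,0],[0,-1,0,0,0,0,0]]'
```

```text
time_s: 2.95
tool_pos: [0.6011, 0.098, 0.2904]
tool_rot: [179.5, 0.0, -5.0]
force: [1.2, -3.9, 0.3]
grip_width: 0.0004
```

```bash
python3 -m creep '[[0,-0.7,0,0,0,0,0],[0,-0.7,0,0,0,0,0],[0,-0.3,0,0,0,0,0],[0,-0.3,0,0,0,0,0],[0,-0.3,0,0,0,0,0]]'; python3 -m creep '[[0,-0.3,0,0,0,0,0],[0,-0.3,0,0,0,0,0]]'; python3 -m creep '[[0,-0.3,0,0,0,0,0],[0,-0.3,0,0,0,0,0]]'
```

```text
time_s: 3.45
tool_pos: [0.6032, 0.1226, 0.2904]
tool_rot: [179.3, 0.1, -4.9]
force: [-0.6, -8.4, 2.9]
grip_width: 0.0003
time_s: 3.65
tool_pos: [0.6033, 0.1231, 0.2905]
tool_rot: [178.9, 0.2, -5.3]
force: [-0.9, -6.6, 1.7]
grip_width: 0.0004
time_s: 3.85
tool_pos: [0.6034, 0.1235, 0.2905]
tool_rot: [178.4, 0.3, -5.6]
force: [-1.6, -7.5, 2.4]
grip_width: 0.0005
```

```bash
python3 -m creep '[[0,1,0,0,0,0,0],[0,1,0,0.028,0,-0.015,0],[0,0,-3,0,0,0,0],[0,0,-3,0,0,0,0],[0,4,-2,0,0,0,0],[0,4,0,0,0,0,0],[0,2,0,0,0,0,0.2],[0,0,0,0,0,0,1],[0,0,0,0,0,0,1]]'
cat > wl.py <<'E'
import sys; from h import *; from cell import env,optics
n=sys.argv[1]; o=env.get_obs(); c=optics.read_camera("wrist"); cv2.imwrite(f"pics/{n}.png",c["frame"])
np.savez(n+".npz",tool_pos=o["tool_pos"],tool_rot=o["tool_rot"],**c); print(o["tool_pos"],o["tool_rot"],o["force"])
E
python3 wl.py w1
```

```text
time_s: 4.75
tool_pos: [0.5913, 0.0061, 0.3726]
tool_rot: [-179.0, 0.6, -4.2]
force: [-1.0, 0.4, 0.3]
grip_width: 0.0167
[0.5912852  0.00611825 0.37263786] [-178.98687752    0.56744211   -4.24359739] [-0.98853919  0.3971344   0.33457615]
```

View pics/w1.png

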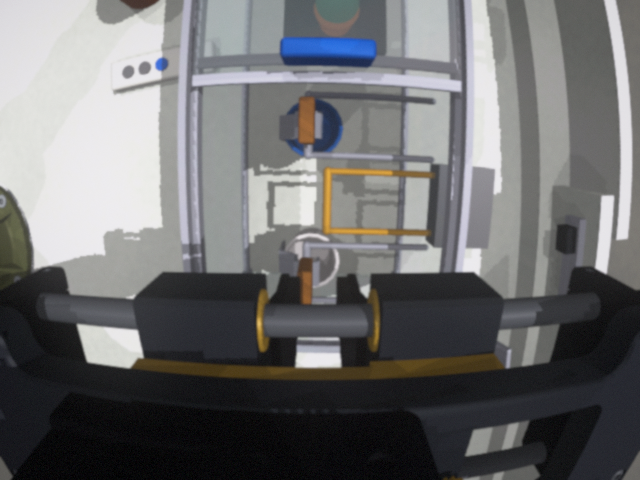

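The lid is open (blue grip at (328,51), clear -y half); brass bar at column ~327, rows 171–232; blue pot at (313,127), white at (313,262).

```bash
python3 - <<'E'
from h import *
w=load("w1.npz"); o=w
th=np.radians(-4.7); C=np.array([.6051,.1381]); R=np.array([[np.cos(th),-np.sin(th)],[np.sin(th),np.cos(th)]])
def f(n,u,v,z): p=wonz(w,o,u,v,z); print(n,p[:2].round(4),"case",(R.T@(p[:2]-C)*1000).round(1))
f("bar +y end",327,171,.138);f("bar -y end",327,232,.138)
f("grip top",328,43,.239)
f("blue cup rim c",313,127,.0967);f("white rim c",313,261,.0967)
f("blue tab top",306,117,.1867)
for u,v in((306,97),(306,157),(305,245)): f("steel arm",u,v,.138)
f("wall L",185,150,.2); f("wall R",460,150,.2)
E
```

```text
bar +y end [0.601  0.0559] case [  2.6 -82.3]
bar -y end [0.5971 0.0013] case [   3.2 -137. ]
grip top [0.6064 0.1404] case [1.1 2.4]
blue cup rim c [0.591  0.0985] case [-10.8 -40.7]
white rim c [ 0.5806 -0.0371] case [ -10.1 -176.6]
blue tab top [0.5879 0.0999] case [-14.  -39.5]
steel arm [0.5876 0.1226] case [-16.2 -16.9]
steel arm [0.5836 0.0696] case [-15.8 -70.1]
steel arm [ 0.5764 -0.0093] case [ -16.6 -149.2]
wall L [0.4972 0.0845] case [-103.2  -62.2]
wall R [0.6998 0.0698] case [100.  -60.3]
```

```bash
python3 -m creep '[[-2,4,0,0,0,0.02,1],[-3,4,0,0,0,0,1],[-2,4,0,0,0,0,1],[-2,4,0,0,0,0,1],[-1,4,0,0,0,0,1],[0,3,0,0,0,0,1],[0,3,0,0,0,0,1],[0,0,0,-0.01,0,0,1]]'; python3 wl.py w2
```

```text
time_s: 5.6
tool_pos: [0.4709, -0.2348, 0.3645]
tool_rot: [-179.1, 0.7, -3.7]
force: [-1.2, -0.0, -0.3]
grip_width: 0.0834
[ 0.47086597 -0.23479988  0.364509  ] [-179.06648639    0.69252538   -3.70824615] [-1.23357047 -0.03983966 -0.31859216]
```

View pics/w2.png

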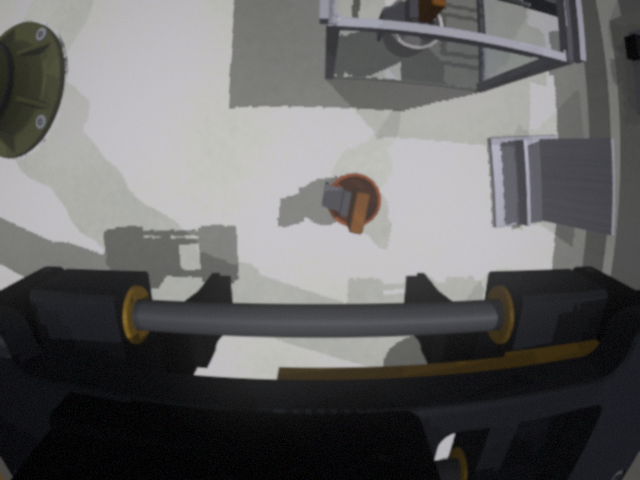

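The terracotta pot appears at (355,200), its orange tab about (359,213) running nearly along image rows tilted slightly, strap/hook on the -x side.

```bash
python3 - <<'E'
from h import *
w=load("w2.npz"); h=cv2.cvtColor(w["frame"],cv2.COLOR_BGR2HSV)
r=h[165:240,320:390]
print(h[205,358],h[225,358],h[182,350],h[200,372],h[215,345])
m=((h[...,0]>8)&(h[...,0]<18)&(h[...,1]>120)&(h[...,2]>120)).astype(np.uint8); m[:165]=0;m[240:]=0;m[:,:320]=0;m[:,390:]=0
k=cv2.connectedComponentsWithStats(m); i=1+np.argmax(k[2][1:,4]); print(k[2][i],k[3][i])
c=cv2.findContours((k[1]==i).astype(np.uint8),0,2)[0][0]; b=cv2.minAreaRect(c); print(b); 
q=cv2.boxPoints(b); P=np.array([wonz(w,w,*p,.15) for p in q]); print(P.round(4)); print(P.mean(0))
a=wonz(w,w,362,193,.15);z=wonz(w,w,357,233,.15); print(a,z)
m2=((h[...,0]<12)&(h[...,1]>120)).astype(np.uint8); m2[:165]=0;m2[240:]=0;m2[:,:320]=0;m2[:,390:]=0
v,u=np.nonzero(m2);print("cup bbox",u.min(),u.max(),v.min(),v.max())
print("cup c",wonz(w,w,355,200,.06))
for row in range(190,236,4): print(row,np.nonzero((k[1]==i)[row])[0][[0,-1]] if (k[1]==i)[row].any() else None)
E
```

```text
[ 12 126 125] [ 12 131 127] [ 9 75 78] [ 5 74 79] [168  14  89]
[351 195  17  37 345] [359.12753623 214.13623188]
((359.77545166015625, 212.86415100097656), (11.67160701751709, 37.41057205200195), 10.619654655456543)
[[ 0.4962 -0.2351  0.15  ]
 [ 0.5035 -0.2043  0.15  ]
 [ 0.513  -0.2066  0.15  ]
 [ 0.5059 -0.2376  0.15  ]]
[ 0.50464103 -0.22089009  0.15      ]
[ 0.50726572 -0.20413996  0.15      ] [ 0.5015381  -0.23789696  0.15      ]
cup bbox 334 379 175 223
cup c [ 0.50838932 -0.22162873  0.06      ]
190 None
194 None
198 [359 366]
202 [358 366]
206 [356 364]
210 [355 364]
214 [354 364]
218 [354 363]
222 [353 364]
226 [352 361]
230 [351 360]
234 None
```

```bash
cat > go.py <<'E'
import sys; from h import *; from cell import env
x,y,z,yaw=map(float,sys.argv[1:5]); o=env.get_obs(); R=Ro.from_euler('xyz',o["tool_rot"],degrees=True)
print("now",o["tool_pos"].round(4),o["tool_rot"].round(2),"F",o["force"].round(2),"T",o["wrist_torque"].round(2),"w",round(o["grip_width"],4),"t",o["time_s"])
print("shift cm",(R.inv().apply(np.array([x,y,z])-o["tool_pos"])*100).round(2),"rot",(R.inv()*Ro.from_euler('xyz',[180,0,yaw],degrees=True)).as_rotvec().round(3))
E
python3 go.py .5046 -.221 .26 -12.5
```

```text
now [ 0.4719 -0.2315  0.3646] [-178.96    0.67   -3.46] F [ 0.33  1.4  -0.25] T [ 0.04 -0.08 -0.02] w 0.0843 t 5.65
shift cm [ 3.32 -1.05 10.44] rot [-0.017  0.013  0.158]
```

```bash
python3 -m creep '[[1.6,-0.5,3,-0.017,0.013,0,1],[1.6,-0.5,3,0,0,0,1],[0,0,3,0,0,0.08,0.6],[0,0,1.2,0,0,0.075,0.6],[0,0,0,0,0,0,0.6],[0,0,0,0,0,0,0.6]]'; python3 go.py .5046 -.221 .183 -12.5
```

```text
time_s: 6.25
tool_pos: [0.5121, -0.2059, 0.2594]
tool_rot: [-179.5, -0.2, -11.3]
force: [-0.4, 0.1, 0.9]
grip_width: 0.0629
now [ 0.5121 -0.2059  0.2594] [-179.48   -0.22  -11.29] F [-0.43  0.06  0.85] T [-0.03 -0.01  0.04] w 0.0629 t 6.25
shift cm [-0.47  1.7   7.62] rot [-0.009 -0.004  0.021]
```

```bash
python3 -m creep '[[-0.4,1.4,0,-0.009,-0.004,0.021,0.6],[0,0,0,0,0,0,0.6],[0,0,0,0,0,0,0.6],[0,0,0,0,0,0,0.6]]';  python3 go.py .5046 -.221 .183 -12.5; python3 wl.py w3; python3 - <<'E'
from h import *
w=load("w3.npz"); h=cv2.cvtColor(w["frame"],cv2.COLOR_BGR2HSV)
m=((h[...,0]>8)&(h[...,0]<18)&(h[...,1]>110)&(h[...,2]>90)).astype(np.uint8); m[:150]=0;m[330:]=0;m[:,:230]=0;m[:,400:]=0
k=cv2.connectedComponentsWithStats(m); print(k[2][1:][k[2][1:,4]>40])
E
```

```text
time_s: 6.65
tool_pos: [0.5065, -0.2192, 0.2628]
tool_rot: [180.0, -0.3, -12.3]
force: [0.7, -0.5, -0.3]
grip_width: 0.0526
now [ 0.5065 -0.2192  0.2628] [179.96  -0.28 -12.33] F [ 0.69 -0.47 -0.26] T [-0.01  0.01 -0.01] w 0.0526 t 6.65
shift cm [-0.19  0.21  7.98] rot [ 0.001 -0.005  0.003]
[ 0.50652655 -0.21918806  0.26282924] [179.96061902  -0.27771377 -12.33045401] [ 0.69487028 -0.46780493 -0.25628157]
[[295 197  43  14 113]
 [339 206  14  35  84]
 [298 213  16  15  77]
 [305 239  18  25 350]
 [332 242  19  21  52]]
```

View pics/w3.png

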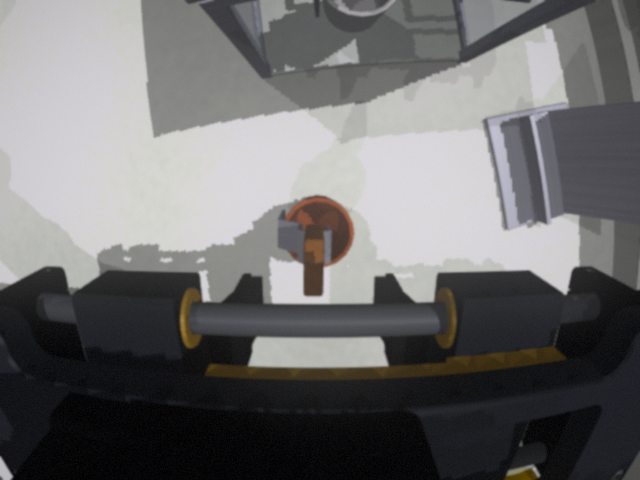

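The tab at columns 304–323, rows 226–295 is upright in the image and between the fingers, so the yaw matches; descend and grip.

```bash
python3 -m creep '[[-0.19,0.2,2,0,0,0,0.6],[0,0,2,0,0,0,0.6],[0,0,2,0,0,0,0.6],[0,0,1.2,0,0,0,0.6],[0,0,0,0,0,0,0.6],[0,0,0,0,0,0,0.6]]' 15;python3 go.py .5046 -.221 .183 -12.5
```

```text
time_s: 7.3
tool_pos: [0.5064, -0.2217, 0.1917]
tool_rot: [180.0, -0.6, -12.3]
force: [0.3, -1.0, 1.1]
grip_width: 0.0522
now [ 0.5064 -0.2217  0.1917] [179.96  -0.64 -12.33] F [ 0.34 -1.01  1.11] T [-0.04  0.    0.01] w 0.0522 t 7.3
shift cm [-0.2  -0.03  0.87] rot [ 0.001 -0.011  0.003]
```

```bash
python3 -m creep '[[-0.2,0,0.8,0,-0.011,0,0.6],[0,0,0.1,0,0,0,0.6],[0,0,0,0,0,0,0.4],[0,0,0,0,0,0,0.3],[0,0,0,0,0,0,0.2],[0,0,0,0,0,0,0.1],[0,0,0,0,0,0,0],[0,0,0,0,0,0,0],[0,0,0,0,0,0,0],[0,0,0,0,0,0,0],[0,0,0,0,0,0,0]]' 20;python3 go.py .5046 -.221 .183 -12.5
```

```text
time_s: 8.4
tool_pos: [0.5061, -0.2217, 0.1851]
tool_rot: [179.9, -0.3, -12.3]
force: [0.3, -0.4, 0.6]
grip_width: 0.012
now [ 0.5061 -0.2217  0.1851] [179.94  -0.25 -12.32] F [ 0.33 -0.44  0.62] T [ 0.06  0.04 -0.03] w 0.012 t 8.4
shift cm [-0.16 -0.04  0.21] rot [ 0.001 -0.004  0.003]
```

```bash
python3 -m creep '[[0,0,-0.5,0,0,0,0],[0,0,-1,0,0,0,0],[0,0,-2,0,0,0,0],[0,0,-3,0,0,0,0],[0,0,-3,0,0,0,0],[0,0,-3,0,0,0,0],[0,0,-3,0,0,0,0],[0,0,-3,0,0,0,0],[0,0,-3,0,0,0,0],[0,0,-2,0,0,0,0],[0,0,-1,0,0,0,0],[0,0,0,0,0,0,0]]' 35;python3 go.py .5452 .0334 .44 -4.7
```

```text
time_s: 9.6
tool_pos: [0.5022, -0.2205, 0.443]
tool_rot: [180.0, 0.0, -12.4]
force: [-0.5, -0.4, -2.1]
grip_width: 0.0117
now [ 0.5022 -0.2205  0.443 ] [ 1.7997e+02  3.0000e-02 -1.2360e+01] F [-0.47 -0.35 -2.05] T [-0.07  0.    0.02] w 0.0117 t 9.6
shift cm [ -1.23 -25.72   0.29] rot [ 0.001  0.001 -0.134]
```

```bash
python3 -m creep '[[0,-1,0,0,0,-0.067,0],[0,-2,0,0,0,-0.067,0],[0,-3,0,0,0,0,0],[0,-3,0,0,0,0,0],[0,-3,0,0,0,0,0],[0,-3,0,0,0,0,0],[0,-3,0,0,0,0,0],[0,-2,0,0,0,0,0],[0,-1,0,0,0,0,0],[0,0,0,0,0,0,0]]';python3 go.py .5452 .0334 .44 -4.7
```

```text
time_s: 10.6
tool_pos: [0.5164, 0.0058, 0.4305]
tool_rot: [-179.9, 1.2, -3.5]
force: [0.8, -0.4, -2.7]
grip_width: 0.0117
now [0.5164 0.0058 0.4305] [-179.89    1.23   -3.45] F [ 0.84 -0.45 -2.72] T [-0.09 -0.04 -0.02] w 0.0117 t 10.6
shift cm [ 2.69 -2.93 -1.01] rot [-0.002  0.022  0.022]
```

```bash
python3 -m creep '[[1.3,-1.4,-0.5,0,0.011,0.011,0],[1.3,-1.4,-0.5,0,0.011,0.011,0],[0,0,0,0,0,0,0],[0,0,0,0,0,0,0],[0,0,0,0,0,0,0]]';python3 go.py .5452 .0334 .43 -4.7; python3 wl.py w4
```

```text
time_s: 11.1
tool_pos: [0.5439, 0.0269, 0.4376]
tool_rot: [179.8, 0.2, -5.1]
force: [-0.1, 0.6, -2.8]
grip_width: 0.0117
now [0.5439 0.0269 0.4376] [179.82   0.24  -5.08] F [-0.15  0.65 -2.77] T [-0.01  0.05 -0.02] w 0.0117 t 11.1
shift cm [ 0.07 -0.66  0.76] rot [ 0.003  0.004 -0.007]
[0.54391562 0.02691558 0.43757691] [179.82255698   0.24104193  -5.07624698] [-0.14973339  0.64735503 -2.76636499]
```

View pics/w4.png

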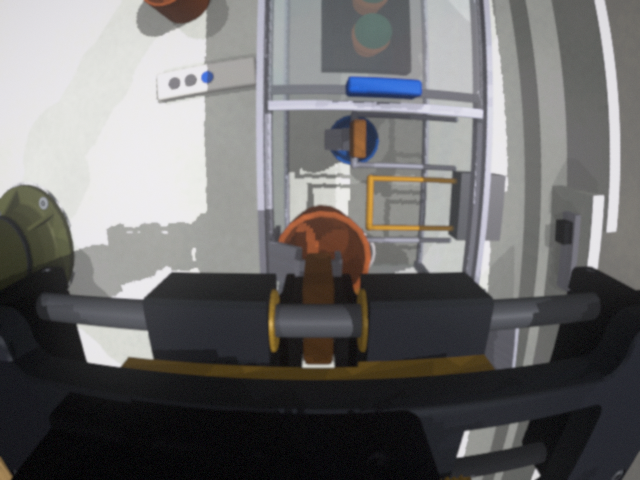

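The pot is held upright over the -y half: cup rim centred about (325,250), brass bar at column 369, rows 178–227, blue pot at (353,140).

```bash
python3 - <<'E'
from h import *
w=load("w4.npz")
for n,u,v,z in(("bar",369,178,.138),("bar",369,228,.138),("cup rim L",278,250,.3126),("cup rim R",371,250,.3126),("cup rim top",325,207,.3126),("blue rim",355,140,.0967),("grip",384,80,.239)): print(n,wonz(w,w,u,v,z).round(4))
E
```

```text
bar [0.5998 0.0562 0.138 ]
bar [0.5963 0.0021 0.138 ]
cup rim L [0.52   0.0346 0.3126]
cup rim R [0.5763 0.0296 0.3126]
cup rim top [0.5506 0.0583 0.3126]
blue rim [0.592  0.0977 0.0967]
grip [0.6051 0.1427 0.239 ]
```

```bash
python3 -m creep '[[0.05,-0.5,1,0.003,0.004,0,0],[0,0,2,0,0,0,0],[0,0,2,0,0,0,0],[0,0,1,0,0,0,0],[0,0,0,0,0,0,0],[0,0,0,0,0,0,0]]';python3 go.py .5447 .0325 .38 -4.7
```

```text
time_s: 11.75
tool_pos: [0.5434, 0.0296, 0.3736]
tool_rot: [180.0, 0.0, -5.3]
force: [0.7, -0.1, -1.6]
grip_width: 0.0117
now [0.5434 0.0296 0.3736] [ 1.7997e+02  1.0000e-02 -5.3300e+00] F [ 0.74 -0.13 -1.56] T [ 0.    0.02 -0.  ] w 0.0117 t 11.75
shift cm [ 0.1  -0.3  -0.64] rot [ 0.     0.    -0.011]
```

```bash
python3 -m creep '[[0.1,-0.3,1,0,0,-0.01,0],[0,0,1.5,0,0,0,0],[0,0,1.5,0,0,0,0],[0,0,1,0,0,0,0],[0,0,0,0,0,0,0],[0,0,0,0,0,0,0]]';python3 go.py .5447 .0325 .248 -4.7
```

```text
time_s: 12.35
tool_pos: [0.5456, 0.0332, 0.3212]
tool_rot: [-180.0, -0.2, -4.7]
force: [0.8, -0.4, -2.7]
grip_width: 0.0119
now [0.5456 0.0332 0.3212] [-1.7999e+02 -1.7000e-01 -4.6700e+00] F [ 0.76 -0.43 -2.7 ] T [-0.02  0.01 -0.01] w 0.0119 t 12.35
shift cm [-0.11  0.08  7.32] rot [-0.    -0.003  0.   ]
```

```bash
python3 -m creep '[[-0.05,0.05,1,0,0,0,0],[0,0,1.5,0,0,0,0],[0,0,1.5,0,0,0,0],[0,0,1,0,0,0,0],[0,0,0,0,0,0,0]]';python3 go.py .5447 .0325 .248 -4.7
```

```text
time_s: 12.85
tool_pos: [0.5464, 0.0326, 0.2703]
tool_rot: [-180.0, -0.4, -4.7]
force: [0.3, -0.8, -2.8]
grip_width: 0.0117
now [0.5464 0.0326 0.2703] [-179.95   -0.44   -4.69] F [ 0.28 -0.76 -2.77] T [-0.    0.02 -0.02] w 0.0117 t 12.85
shift cm [-0.19  0.03  2.23] rot [-0.001 -0.008  0.   ]
```

```bash
python3 -m creep '[[-0.1,0.03,0.8,0,-0.008,0,0],[0,0,0.8,0,0,0,0],[0,0,0.4,0,0,0,0],[0,0,0,0,0,0,0],[0,0,0,0,0,0,0]]';python3 go.py .5985 .028 .248 -4.7; python3 - <<'E'
from h import *; from cell import optics
s=optics.read_camera("scene"); d=optics.read_camera("side"); np.savez("s5.npz",**s)
a=cv2.resize(s["frame"][190:310,270:390],None,fx=4.5,fy=4.5,interpolation=cv2.INTER_CUBIC)[:, :400+140]
b=cv2.resize(d["frame"][180:320,265:370],None,fx=2.4,fy=2.4,interpolation=cv2.INTER_CUBIC)
o=np.zeros((540,800,3),np.uint8); o[:540,:540]=a; o[:b.shape[0],545:545+b.shape[1]]=b[:, :255]; cv2.imwrite("pics/c5.png",o)
E
```

```text
time_s: 13.35
tool_pos: [0.5463, 0.0324, 0.2501]
tool_rot: [-179.9, -0.1, -4.7]
force: [0.4, 0.0, -2.1]
grip_width: 0.0115
now [0.5463 0.0324 0.2501] [-1.7993e+02 -8.0000e-02 -4.6900e+00] F [ 0.42  0.03 -2.12] T [-0.11  0.05  0.01] w 0.0115 t 13.35
shift cm [5.24 0.02 0.22] rot [-0.001 -0.001  0.   ]
```

View pics/c5.png

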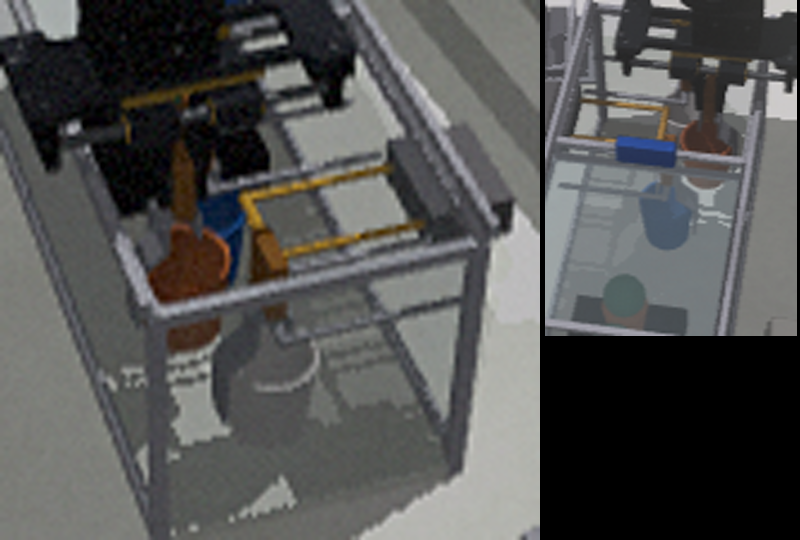

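The picture shows the terracotta pot inside the case in front of the brass bar, at the crossing height, with the neighbours undisturbed. Now slide +x.

```bash
python3 -m creep '[[0.5,0,0.1,0,0,0,0],[0.5,0,0.1,0,0,0,0],[0.5,0,0,0,0,0,0],[0.5,0,0,0,0,0,0],[0.5,0,0,0,0,0,0],[0,0,0,0,0,0,0]]';python3 go.py .5985 .028 .248 -4.7
```

```text
time_s: 14.05
tool_pos: [0.5745, 0.0302, 0.2491]
tool_rot: [-179.9, -0.2, -4.7]
force: [0.0, -0.8, -2.8]
grip_width: 0.0117
now [0.5745 0.0302 0.2491] [-179.91   -0.23   -4.7 ] F [ 0.04 -0.83 -2.82] T [-0.03  0.07 -0.01] w 0.0117 t 14.05
shift cm [2.41 0.02 0.12] rot [-0.002 -0.004  0.   ]
```

```bash
python3 -m creep '[[0.4,0,0.05,0,-0.004,0,0],[0.4,0,0.05,0,0,0,0],[0.4,0,0,0,0,0,0],[0.3,0,0,0,0,0,0],[0.3,0,0,0,0,0,0],[0,0,0,0,0,0,0]]';python3 go.py .5985 .028 .248 -4.7
```

```text
time_s: 14.65
tool_pos: [0.594, 0.0285, 0.2477]
tool_rot: [-179.9, 0.1, -4.7]
force: [0.5, -0.4, -2.9]
grip_width: 0.0117
now [0.594  0.0285 0.2477] [-1.7991e+02  5.0000e-02 -4.7000e+00] F [ 0.49 -0.39 -2.91] T [-0.07 -0.01 -0.  ] w 0.0117 t 14.65
shift cm [ 0.45  0.02 -0.03] rot [-0.002  0.001 -0.   ]
```

```bash
python3 -m creep '[[0.25,0,0,0,0,0,0],[0.2,0,0,0,0,0,0],[0,0,0,0,0,0,0],[0,0,0,0,0,0,0]]';python3 go.py .5985 .028 .234 -4.7
```

```text
time_s: 15.05
tool_pos: [0.5987, 0.0282, 0.2477]
tool_rot: [-179.9, 0.1, -4.7]
force: [0.0, -0.2, -2.9]
grip_width: 0.0114
now [0.5987 0.0282 0.2477] [-1.7991e+02  7.0000e-02 -4.7000e+00] F [ 0.04 -0.25 -2.88] T [-0.04 -0.    0.04] w 0.0114 t 15.05
shift cm [-0.02  0.03  1.37] rot [-0.002  0.001  0.   ]
```

```bash
python3 -m creep '[[0,0,0.3,0,0,0,0],[0,0,0.3,0,0,0,0],[0,0,0,0,0,0,0]]';python3 -m creep '[[0,0,0.3,0,0,0,0],[0,0,0.2,0,0,0,0],[0,0,0,0,0,0,0]]';python3 go.py .5985 .028 .234 -4.7
```

```text
time_s: 15.35
tool_pos: [0.5985, 0.0282, 0.2412]
tool_rot: [-179.9, 0.1, -4.7]
force: [-0.5, -0.4, -2.5]
grip_width: 0.0116
time_s: 15.65
tool_pos: [0.5983, 0.0282, 0.2355]
tool_rot: [-179.9, 0.1, -4.7]
force: [0.8, -0.1, -2.6]
grip_width: 0.012
now [0.5983 0.0282 0.2355] [-1.7992e+02  1.0000e-01 -4.7000e+00] F [ 0.79 -0.07 -2.64] T [ 0.01  0.05 -0.01] w 0.012 t 15.65
shift cm [0.03 0.02 0.15] rot [-0.001  0.002  0.   ]
```

```bash
python3 -m creep '[[0,0,0.3,0,0,0,0],[0,0,0.2,0,0,0,0],[0,0,0,0,0,0,0]]';for i in 1 2 3; do python3 -m creep '[[0.15,0,0,0,0,0,0],[0,0,0,0,0,0,0]]' | sed -n '2p;4p'; done
```

```text
time_s: 15.95
tool_pos: [0.5983, 0.0283, 0.2301]
tool_rot: [-179.9, 0.1, -4.7]
force: [-0.2, -0.3, -3.1]
grip_width: 0.0118
tool_pos: [0.5999, 0.0281, 0.23]
force: [0.1, -0.6, -3.9]
tool_pos: [0.6017, 0.028, 0.2303]
force: [-0.4, -0.2, -2.8]
tool_pos: [0.6034, 0.0279, 0.2304]
force: [-0.2, -0.4, -2.6]
```

```bash
for i in 1 2 3; do python3 -m creep '[[0.1,0,0,0,0,0,0],[0,0,0,0,0,0,0]]' | sed -n '2p;4p'; done
```

```text
tool_pos: [0.6038, 0.0279, 0.2302]
force: [-0.3, -0.5, -1.7]
tool_pos: [0.604, 0.0279, 0.2299]
force: [-0.7, 0.7, -2.6]
tool_pos: [0.6043, 0.0279, 0.2297]
force: [-2.1, 0.1, -2.9]
```

```bash
python3 -m creep '[[-0.25,0,0,0,0,0,0],[-0.25,0,0,0,0,0,0],[0,0,0,0,0,0,0]]'; for i in 1 2 3; do python3 -m creep '[[0,0,0.2,0,0,0,0],[0,0,0,0,0,0,0]]' | sed -n '2p;4p'; done
```

```text
time_s: 17.45
tool_pos: [0.6005, 0.0282, 0.2302]
tool_rot: [-179.9, 0.2, -4.7]
force: [0.9, -1.0, -2.5]
grip_width: 0.0117
tool_pos: [0.6008, 0.0281, 0.2283]
force: [0.1, -0.2, -2.8]
tool_pos: [0.601, 0.0281, 0.2261]
force: [-0.1, 0.4, -2.1]
tool_pos: [0.601, 0.0281, 0.2238]
force: [-0.5, -0.6, -2.7]
```

```bash
python3 -m creep '[[-0.2,0,0,0,0,0,0],[0,0,0,0,0,0,0]]'; for i in 1 2 3; do python3 -m creep '[[0,0,0.1,0,0,0,0],[0,0,0,0,0,0,0]]' | sed -n '2p;4p'; done
```

```text
time_s: 18.25
tool_pos: [0.5988, 0.0282, 0.2236]
tool_rot: [-179.9, 0.1, -4.7]
force: [-0.5, 0.3, -1.9]
grip_width: 0.0119
tool_pos: [0.5988, 0.0282, 0.2227]
force: [-0.5, -0.1, -2.5]
tool_pos: [0.599, 0.0283, 0.222]
force: [0.6, 0.3, -2.5]
tool_pos: [0.599, 0.0283, 0.2219]
force: [-0.8, -0.6, -1.8]
```

```bash
for i in 1 2 3 4; do python3 -m creep '[[0,0,0.1,0,0,0,0],[0,0,0,0,0,0,0]]' | sed -n '2p;4p'; done
```

```text
tool_pos: [0.599, 0.0283, 0.2219]
force: [-0.8, -0.5, -0.8]
tool_pos: [0.599, 0.0283, 0.2219]
force: [-1.7, -1.2, -0.8]
tool_pos: [0.599, 0.0283, 0.2219]
force: [-2.4, 0.3, 0.4]
tool_pos: [0.5989, 0.0283, 0.2219]
force: [-2.0, -0.4, 1.6]
```

```bash
python3 -m creep '[[0,0,0,0,0,0,0],[0,0,0,0,0,0,0],[0,0,0,0,0,0,0]]' 4; python3 -m creep '[[0,0,0,0,0,0,0.16],[0,0,0,0,0,0,0.18],[0,0,0,0,0,0,0.21],[0,0,0,0,0,0,0.25],[0,0,0,0,0,0,0.3],[0,0,0,0,0,0,0.36],[0,0,0,0,0,0,0.4],[0,0,0,0,0,0,0.4]]'; python3 wl.py w6
```

```text
time_s: 19.95
tool_pos: [0.599, 0.0283, 0.2218]
tool_rot: [-179.9, -0.0, -4.7]
force: [-2.6, 0.1, 2.7]
grip_width: 0.012
time_s: 20.75
tool_pos: [0.6003, 0.0284, 0.2204]
tool_rot: [-179.9, -0.2, -4.7]
force: [-0.1, -0.5, 0.7]
grip_width: 0.0335
[0.60031347 0.02838781 0.2203511 ] [-179.87521312   -0.19993706   -4.69834361] [-0.14691441 -0.47877975  0.68419441]
```

View pics/w6.png

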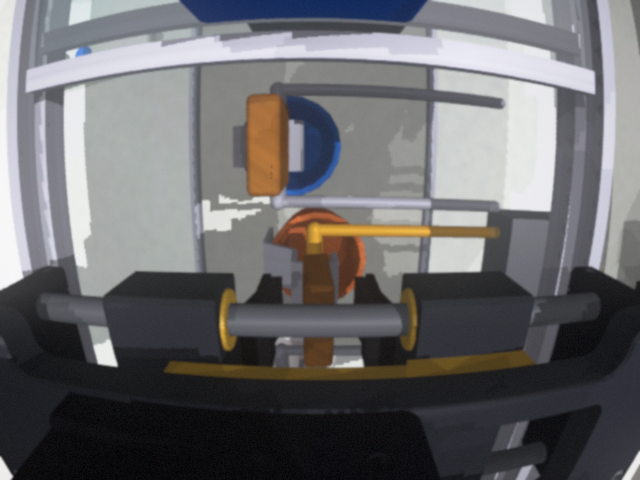

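The pot hangs on the brass bar with its tab (318,310) clear between the open fingers; the blue pot (290,145) is untouched. Withdraw straight up.

```bash
python3 -m creep '[[0,0,-0.5,0,0,0,0.4],[0,0,-1,0,0,0,0.4],[0,0,-1.5,0,0,0,0.4],[0,0,-2,0,0,0,0.4],[0,0,-2,0,0,0,0.4],[0,0,-3,0,0,0,0.4],[0,0,-3,0,0,0,0.4],[0,0,-3,0,0,0,0.4],[0,2,-2,0,0,0,0.4],[0,3,0,0,0,0,0.4],[0,3,0,0,0,0,0.4],[0,0,0,0,0,0,0.4],[0,0,0,0,0,0,0.4],[0,0,0,0,0,0,0.4],[0,0,0,0,0,0,0.4],[0,0,0,0,0,0,0.4],[0,0,0,0,0,0,0.4],[0,0,0,0,0,0,0.4],[0,0,0,0,0,0,0.4],[0,0,0,0,0,0,0.4]]'; python3 wl.py w7; python3 -m creep '[[0,0,0,0,0,0,0.4],[0,0,0,0,0,0,0.4],[0,0,0,0,0,0,0.4],[0,0,0,0,0,0,0.4],[0,0,0,0,0,0,0.4],[0,0,0,0,0,0,0.4],[0,0,0,0,0,0,0.4],[0,0,0,0,0,0,0.4],[0,0,0,0,0,0,0.4],[0,0,0,0,0,0,0.4]]'; python3 wl.py w8; python3 - <<'E'
from h import *
a=load("w7.npz")["frame"];b=load("w8.npz")["frame"]; print("motion",cv2.absdiff(a,b)[80:260,180:480].max(2).__gt__(50).sum())
E
```

```text
time_s: 22.8
tool_pos: [0.5928, -0.0475, 0.4268]
tool_rot: [-179.7, -1.2, -4.1]
force: [-0.1, -0.3, -0.4]
grip_width: 0.0349
[ 0.59275475 -0.04749495  0.42678169] [-179.66062221   -1.23268919   -4.11356912] [-0.14064136 -0.33748392 -0.35818697]
time_s: 23.85
tool_pos: [0.5927, -0.0479, 0.4267]
tool_rot: [-179.7, -1.2, -4.1]
force: [0.5, -0.9, -0.6]
grip_width: 0.0348
[ 0.59269844 -0.04785838  0.42670162] [-179.66672366   -1.22378278   -4.14716175] [ 0.52035211 -0.90640615 -0.61843916]
motion 0
```

View pics/w8.png

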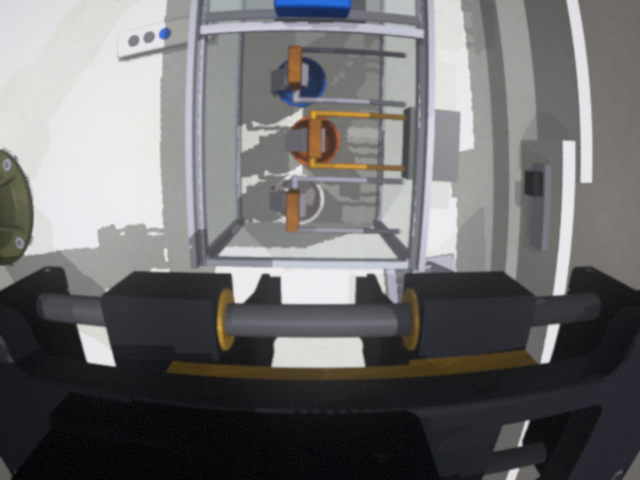

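The terracotta pot hangs on the brass bar (318,140), level between blue (297,78) and white (297,203). Nothing moved between two frames 1 s apart, and the lid is open.

```bash
python3 -c "
from cell import order; print(order.sign_off())"
```

```text
the job is handed in; nothing more can be done
None
```

The terracotta pot is hanging by its hook on the brass bar between the white and blue pots, and the job is handed in at about 24 s.

- **Lid:** I pushed the blue-gripped lid in +y until it stopped. The force rose to about 8 N with no further travel, and the camera put the grip block within about 3 mm of the case's middle, which matches fully open.
- **Hanging:** I took the pot by its tab, lowered it in front of the bar and slid it into the gap. I felt the hook's front leg touch the bar at about 2 N, backed off 5 mm and lowered it. It seated within a millimetre of the expected height, and the force reading showed the bar carrying its weight.
- **Last checks:** With the gripper withdrawn, two wrist pictures 1 s apart showed no motion of the pots. Both neighbours looked to be hanging as before. Where a picture showed the other items, they looked undisturbed; I did not measure them again.
- **Forces and disagreements:** No reading at the end of a move went above about 9 N. The largest disagreement between measurements was about 2–3 mm in the case's y, well inside the clearances, and no check failed.

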